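# Uncouple the cast coupler on the check stand and hold its tongue up

## Robot

A 7-joint arm with a two-finger parallel gripper is mounted at the origin on the work surface. World frame = base frame: x ahead of the robot, y to its left, z up, the work surface at z = 0. Lengths are in m, angles in rad, forces in N, time in s.
With the tool pointing down it reaches from about 0.35 to 0.9 m from the base axis. Payload 19.9 kg.
Tool frame: the origin (TCP) lies between the finger pads; the fingertips stand 19 mm ahead of it and the grasp point (between the pads) is the TCP; z points along the fingers, y is the direction in which the jaws open and shut (so a half turn about z gives the same grasp; the last joint's range is limited). The gripper opens to 94 mm and grips with 3 to 60 N. Pads are 16 mm wide; open, the fingers measure 119 mm over their backs; the gripper's body (75 mm by 177 mm) begins 78 mm behind the grasp point.
Start: joints at [1.085, 0.417, -0.01, 1.614, 0.005, 1.111, -0.053], TCP at [0.269, -0.564, 0.224] pointing down, gripper open.
Joint ranges: [-2.81, 2.81], [-0.39, 2.02], [-1.27, 1.25], [0.06, 2.57], [-1.19, 4.33], [0.19, 2], [-2.82, 2.82]. Speed limits (rad/s): [1.89, 1.89, 2.39, 2.39, 3.01, 3.01, 3.01].

## Interface

Orientations are given as a 3x3 rotation matrix whose columns are the frame's x, y, z axes.
In Python, from rig import robot gives the robot as it stands. Calls block until the motion is done:
- robot.move_ptp(position, orientation): joint-space move of the TCP to a pose.
- robot.move_linear(position, velocity=0.15, frame=None, threshold=None): straight line of the TCP; frame=None keeps the orientation; velocity is the mean speed in m/s. With threshold (N) it stops when the force on the tool has changed by that much, and returns True; else False.
- robot.goto_joints(angles): joint-space move.
- robot.gripper_to(opening): finger opening in m; the grip force is fixed at half the most; returns when the fingers have stopped.
- robot.pause(seconds).
- robot.ik(position, orientation): joint angles nearest the present ones, or None.
- robot.get_state(): the state.
- robot.grab_frame(name): name is "side" or "top"; returns the picture (384x512x3 uint8, red, green, blue); there is no depth.
- robot.camera_info(name): a dict with "fx", "fy", "cx", "cy" (pixels), "rvec" (rotation vector, rad) and "tvec" (3), from world to camera coordinates, as OpenCV has them. Camera axes: x right, y down, z forward; pixel columns grow to the right and rows downward; lengths in m; the calibration is good to about 2 mm. A picture is of the moment at which its call begins. camera_info takes no time and is no camera call.
A pose or a line that the arm cannot do raises robot.PlanningError and nothing moves.
- robot.sign_off(): hands the job in, once; it reports no verdict.
The state is a dict: "time": time; "qpos": joint angles; "joint_vel": joint speeds; "effort": joint torques, N m; "ee_pos": TCP position; "tool_rot": TCP orientation; "force": force on the tool from outside, world axes, zero at the start; "moment": the same for the moment, N m; "opening": finger opening in m.
Only numpy, scipy, OpenCV 4.12 (cv2) and the standard library are available. Lean on these libraries where they do the work, as an engineer would, in place of code of your own. Each camera call takes 0.05 s, during which the arm holds its last target. There are 200 camera calls.

## Task

The cast coupler on the check stand is still locked on its tow ball. With the tongue still down, pull the latch grip on the coupler's side right out against its spring, then lift the tongue until the mouth of the coupler is at least 2 cm clear above the ball, so that the socket can be looked into. Finish while still holding it up in the gripper, steady: do not let go or put it down, and leave the other things on the bench where they are.

Things in the scene. Friction and masses are not known exactly. Their poses are not given: they have to be found in the camera images.
- stand: Check stand fixed to the bench: grey base plate 460 x 150 x 12 mm, on it a 50 mm steel tow ball and two upright grey hinge cheeks, the level hinge pin at 300, 0, 135 mm along y. Origin on the bench below the ball; x runs along the tongue from ball to hinge, away from the robot, y to the left, z up. Plate from x = -95 to +365 mm. Yaw varies by up to 0.5 rad either way.
- ball_center (a point): Centre of the 50 mm tow ball, 130 mm above the bench (stand frame 0, 0, 130 mm); does not move.
- tongue: The tongue: 40 mm square steel tube ending in an aluminium coupler, a bell 72 mm across, top 161 mm above the bench. Origin where the ball's centre sits when coupled; axes parallel to the stand's when down, level. Lifting swings it about the hinge pin, a positive turn about the stand's y, stop at 1.0 rad. About 0.7 kg (varies): 3 to 6 N lift it at the ball; it falls if let go.
- mouth_center (a point): Centre of the coupler's open mouth (lower rim, 80 mm across): 34 mm below the ball's centre when the tongue is down, 96 mm above the bench. With the tongue swung up 0.30 rad it is 186 mm above the bench and the whole rim is 20 mm or more clear above the top of the ball (155 mm).
- latch (a joint): Travel of the slide latch, m: 0 = locked (two prongs under the ball; the tongue cannot be lifted); grows as it is pulled out sideways along the stand's -y (right side of the tongue seen from the robot), stop at 0.030, prongs clear of the ball from 0.024. Spring 5 N at 0, 11 N at 0.030; slides home if let go. It rides on the tongue, which can be lifted by it; off the ball any travel is fine.
- latch_grip (a point): Middle of the latch's upright black pull grip, a block 14 mm thick (along the pull, stand y) x 32 mm wide (stand x); top 24 mm above this point, its steel foot from 32 mm below. Locked, it is at stand frame 0, -92, 144.5 mm; the bell is 48 mm from its inner face and nothing else is beside it at this height (spring barrel below: top 110 mm above the bench). Moves with latch and tongue.
- spare_coupler: Bystander: loose spare aluminium coupler like the one on the stand, mouth down, about 160 x 95 x 75 mm, left of the stand. Origin under the bell. Leave it.
- spare_ball: Bystander: loose 50 mm tow ball standing on its collar, 68 mm high, right of the tongue. Origin under it. Leave it.
- ring_gauge: Bystander: loose dark steel ring 68 mm across, 16 mm high, left of the ball. Origin under it. Leave it.
- wrench: Bystander: loose open-ended wrench lying right of the stand. Leave it.
- flange: Bystander: loose round cast aluminium flange 90 mm across, 46 mm high, at the left of the bench. Origin under it. Leave it.
- tray: Bystander: grey plastic tray 200 x 140 x 45 mm with six small castings, at the right of the bench. Origin under its centre. Leave it.
- screwdriver: Bystander: loose screwdriver lying at the left of the bench. Leave it.
- washer: Bystander: loose thick steel washer 44 mm across, 12 mm high, lying on the stand's base plate beside the tongue, left. Origin under it. Leave it.

How it is judged:
By the outcome, as a careful person would: the job done as asked, in the order asked, and still so for the second after the job is handed in, while the arm keeps its last pose, push and grip.
It also fails if it takes over 32 s, if anything falls off the work surface, if the arm or the gripper's body presses on something with over 40 N, if the wrist force passes 120 N, or if a joint passes its speed limit or range.

## Working session

There is one attempt and no reset: what is moved stays moved. The work goes in short steps, each a Python script; the robot and the scene stay as the last script left them, time stands still between calls to the robot, and variables do not carry over. Pictures are saved under pics/ and viewed, about 8 in all and at most 12, crops included, and the job is handed in when it is done.

```bash
mkdir -p pics
python3 - <<'E'
from rig import robot
import cv2
for n in("side","top"):
    cv2.imwrite(f"pics/{n}0.png",cv2.resize(robot.grab_frame(n)[:,:,::-1],(800,600),interpolation=cv2.INTER_CUBIC))
    print(n,robot.camera_info(n))
print(robot.get_state())
E
```

```text
side {'fx': 407.6906044744327, 'fy': 407.6906044744327, 'cx': 256.89197561149456, 'cy': 191.67915701770454, 'rvec': array([ 0.1391742 , -2.82326189,  1.32721644]), 'tvec': array([0.53450997, 0.11846668, 1.51148704])}
top {'fx': 381.4945314714973, 'fy': 381.4945314714973, 'cx': 258.7838294772248, 'cy': 191.93343250264067, 'rvec': array([ 2.17724277, -2.116103  ,  0.1621489 ]), 'tvec': array([-0.01714195,  0.55897118,  1.26420363])}
{'time': 0.1, 'qpos': array([ 1.08451548,  0.41790369, -0.01033156,  1.61409494,  0.00470555,
        1.1107308 , -0.05301038]), 'joint_vel': array([ 0.00060884, -0.00097127, -0.00071118, -0.00298219,  0.00120311,
        0.00109384,  0.00018672]), 'effort': array([ 1.05316780e-03, -8.52584052e+01,  6.39951490e-01, -4.26692677e+01,
       -4.89101408e-02,  1.63690938e-02, -6.31728449e-05]), 'ee_pos': array([ 0.26877959, -0.56389831,  0.22390233]), 'tool_rot': array([[ 9.02693724e-01,  4.30283324e-01, -5.49727509e-04],
       [ 4.30283668e-01, -9.02693209e-01,  9.67540417e-04],
       [-7.99187821e-05, -1.10993143e-03, -9.99999381e-01]]), 'force': array([0.97658582, 0.0241649 , 0.36260904]), 'moment': array([-0.07926372, -0.00983567,  0.01628298]), 'opening': 0.09360807548414837}
```

View pics/top0.png

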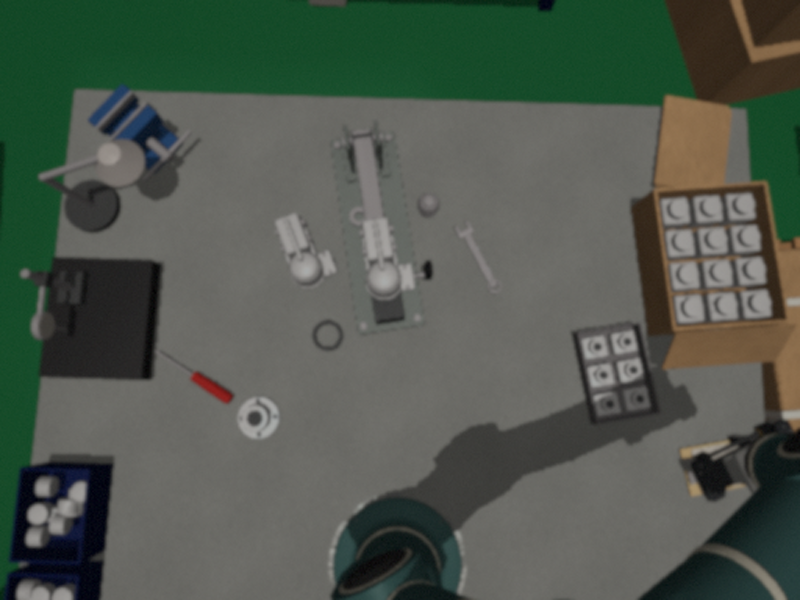

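View pics/side0.png

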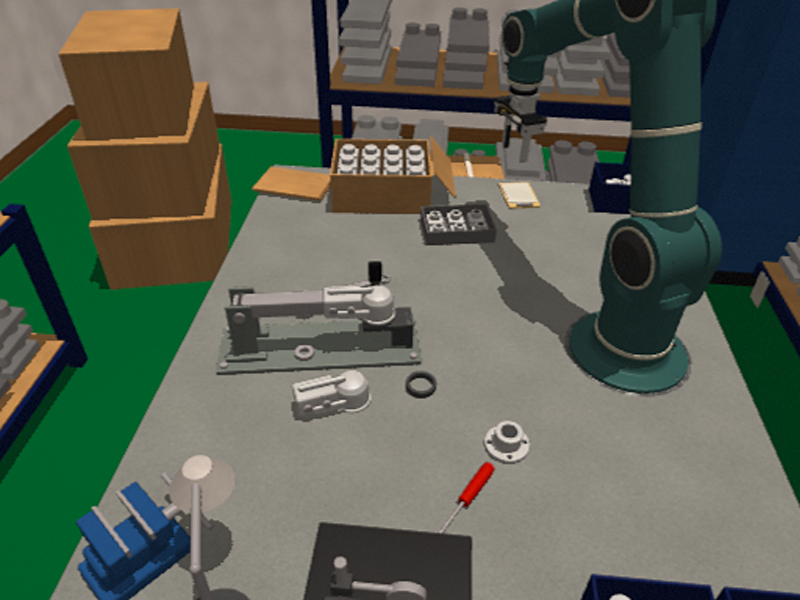

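The top view shows the stand with its plate corners near (333,143), (395,135), (425,322), (360,332). The bell is at (384,278) and the black grip at (428,270). In the side view the grip is at (375,271). Next I'll enlarge both.

Run:
```python
import cv2
from rig import robot
t=robot.grab_frame("top")[75:219,205:301,::-1]; s=robot.grab_frame("side")[155:245,130:280,::-1]
cv2.imwrite("pics/top1.png",cv2.resize(t,None,fx=4.1666666,fy=4.1666666,interpolation=cv2.INTER_CUBIC))
cv2.imwrite("pics/side1.png",cv2.resize(s,None,fx=5,fy=5,interpolation=cv2.INTER_CUBIC))
```

```text
(no output)
```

View pics/top1.png

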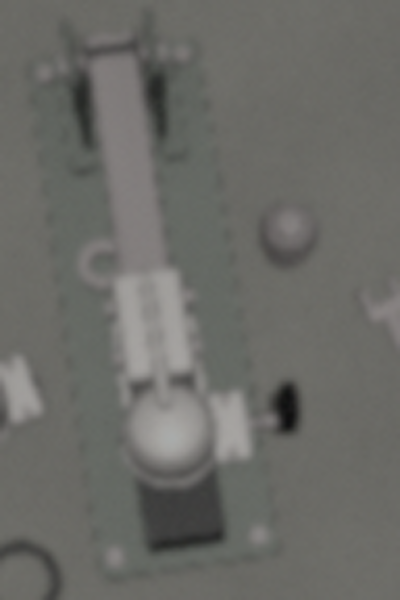

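View pics/side1.png

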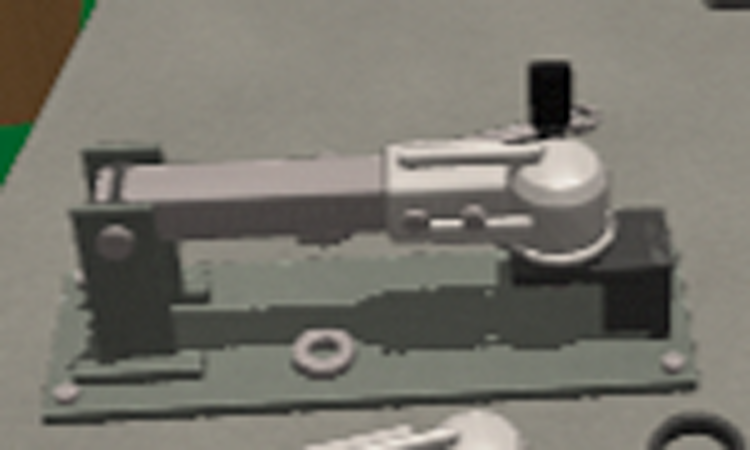

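Readings from the top crop:
- Plate corners are about (32,72), (195,42), (280,548) and (105,578).
- The bell centre is at (170,432).
- The grip top is at (287,405).

Readings from the side crop:
- Plate bottom corners are at (45,420) and (695,388).
- The grip top edge centre is at (551,64) and the grip middle at about (550,97).

I'll fit the stand pose to these.

```bash
cat > h.py <<'E'
import numpy as np, cv2
from rig import robot
from scipy.optimize import least_squares
def proj(n,P):
    c=robot.camera_info(n);K=np.array([[c["fx"],0,c["cx"]],[0,c["fy"],c["cy"]],[0,0,1]])
    return cv2.projectPoints(np.array(P,float).reshape(-1,3),c["rvec"],c["tvec"],K,None)[0].reshape(-1,2)
def world(p,P):
    c,s=np.cos(p[2]),np.sin(p[2]);P=np.atleast_2d(np.array(P,float))
    return np.c_[p[0]+c*P[:,0]-s*P[:,1],p[1]+s*P[:,0]+c*P[:,1],P[:,2]]
E
python3 - <<'E'
from h import *
T=[((32,72),(.365,.075,.012)),((195,42),(.365,-.075,.012)),((280,548),(-.095,-.075,.012)),((105,578),(-.095,.075,.012)),((170,432),(0,0,.145)),((287,405),(0,-.092,.165))]
S=[((45,422),(.365,.075,0)),((695,390),(-.095,.075,0)),((551,97),(0,-.092,.1445)),((551,64),(0,-.092,.1685))]
f=lambda u,s,o:(np.array(u)+.5)/s-.5+o
def res(p):
    r=[]
    for n,L,s,o in(("top",T,4.16667,(205,75)),("side",S,5,(130,155))):
        r.append(proj(n,world(p,[x[1] for x in L]))-f([x[0] for x in L],s,np.array(o)))
    return np.vstack(r)
q=least_squares(lambda p:res(p).ravel(),[.65,0,0],loss="soft_l1")
print(q.x,res(q.x).round(2).tolist()); np.save("p.npy",q.x)
p=q.x; g=world(p,[0,-.092,.1445])[0]; print(g)
ly=np.array([-np.sin(p[2]),np.cos(p[2]),0])
for sg in(1,-1):
    R=np.c_[np.cross(sg*ly,[0,0,-1]),sg*ly,[0,0,-1]]
    for dz in(.0,.12):print(sg,robot.ik(g+[0,0,dz],R))
E
```

```text
[0.58957298 0.04253529 0.1817238 ] [[-1.05, -2.3], [0.57, -0.97], [0.07, 1.49], [-0.63, 0.85], [0.0, -1.05], [0.92, -0.16], [0.03, 0.33], [0.88, -0.1], [0.14, -0.7], [0.11, 0.61]]
[ 0.6061997  -0.04794981  0.1445    ]
1 [ 0.54083624  0.56750992 -0.69521556  1.71153991  0.41713278  1.01574298
  1.45094573]
1 [ 0.57466095  0.44363205 -0.7373474   1.59274781  0.31158051  1.2265551
  1.53190466]
-1 [ 0.26396851  0.49015403 -0.31034469  1.72126193  0.1767055   0.95763305
 -1.50324278]
-1 [ 0.30072349  0.37477553 -0.35564851  1.60218937  0.13776466  1.18942258
 -1.47270975]
```

The fit is consistent, with yaw 0.182 and residuals of about 1 px. I'll check that the whole path is reachable, then go to a hover with the jaws partly open, because the fully open finger backs would hit the bell.

```bash
cat >> h.py <<'E'
p=np.load("p.npy")
def pose(th,lat,dz=0):
    """tool pose on the grip for tongue angle th, latch travel lat, dz above"""
    c,s=np.cos(th),np.sin(th);Ry=np.array([[c,0,s],[0,1,0],[-s,0,c]])
    h=np.array([.3,0,.135]);q=h+Ry@(np.array([0,-.092-lat,.1455+dz])-h)
    c,s=np.cos(p[2]),np.sin(p[2]);Rz=np.array([[c,-s,0],[s,c,0],[0,0,1]])
    return world(p,q)[0],Rz@Ry@np.diag([-1.,1,-1])@np.diag([-1,-1,1.])
E
python3 - <<'E'
from h import *
for a in((0,0,.11),(0,0),(0,.03),(.2,.03),(.4,.03)):
    P,R=pose(*a);print(a,P.round(3),R[:,1].round(2),robot.ik(P,R))
robot.gripper_to(.05)
P,R=pose(0,0,.11);robot.move_ptp(P,R)
s=robot.get_state();print(s["time"],s["ee_pos"]-P,s["force"],s["opening"])
a=cv2.resize(robot.grab_frame("side")[120:245,150:290,::-1],None,fx=3.2,fy=3.2,interpolation=cv2.INTER_CUBIC)
b=cv2.resize(robot.grab_frame("top")[110:235,210:320,::-1],None,fx=3.2,fy=3.2,interpolation=cv2.INTER_CUBIC)
cv2.imwrite("pics/hov.png",np.hstack([a,b]))
E
```

```text
(0, 0, 0.11) [ 0.606 -0.048  0.256] [ 0.18 -0.98  0.  ] [ 0.2987205   0.38174655 -0.35313078  1.61317587  0.14028534  1.17173104
 -1.47473985]
(0, 0) [ 0.606 -0.048  0.146] [ 0.18 -0.98  0.  ] [ 0.26438293  0.48900578 -0.31086271  1.72051431  0.17637182  0.9595261
 -1.50298632]
(0, 0.03) [ 0.612 -0.077  0.146] [ 0.18 -0.98  0.  ] [ 0.28796843  0.4996582  -0.28175098  1.69922773  0.16269389  0.96567273
 -1.44301061]
(0.2, 0.03) [ 0.62  -0.076  0.205] [ 0.18 -0.98  0.  ] [ 0.23351706  0.56051184 -0.27037193  1.4679562   0.18133048  1.3331472
 -1.4610534 ]
(0.4, 0.03) [ 0.639 -0.072  0.261] [ 0.18 -0.98  0.  ] [ 0.16742474  0.67734833 -0.24898729  1.18434616  0.2041019   1.69625303
 -1.46412452]
3.2333 [-8.77161627e-05 -1.07616363e-03 -1.13546794e-04] [0.14309113 0.34448485 0.36986435] 0.04974874216428667
```

View pics/hov.png

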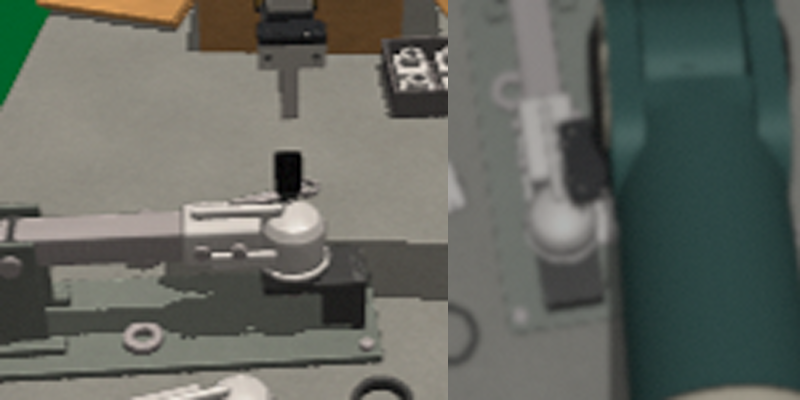

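In the side view the finger (column 289) sits right above the grip (column 288), so they are aligned. The top view is blocked by the arm. I'll descend and close.

Run:
```python
from h import *
P,R=pose(0,0)
print(robot.move_linear(P,.1,threshold=8))
s=robot.get_state();print(s["time"],s["ee_pos"]-P,s["force"])
robot.gripper_to(.005)
s=robot.get_state();print(s["time"],s["ee_pos"]-P,s["force"],s["moment"],s["opening"])
a=cv2.resize(robot.grab_frame("side")[120:245,150:290,::-1],None,fx=4,fy=4,interpolation=cv2.INTER_CUBIC)
cv2.imwrite("pics/grip.png",a)
```

```text
False
4.5833 [ 3.63240398e-04 -2.11749253e-05  6.38180122e-04] [-0.03298081 -0.29500106 -0.26929898]
5.2333 [-9.11067541e-05  8.00956267e-04  3.58405472e-05] [-0.56257647  5.21547141  1.70248611] [ 1.06641658  0.31822051 -0.047864  ] 0.013524521923711355
```

View pics/grip.png

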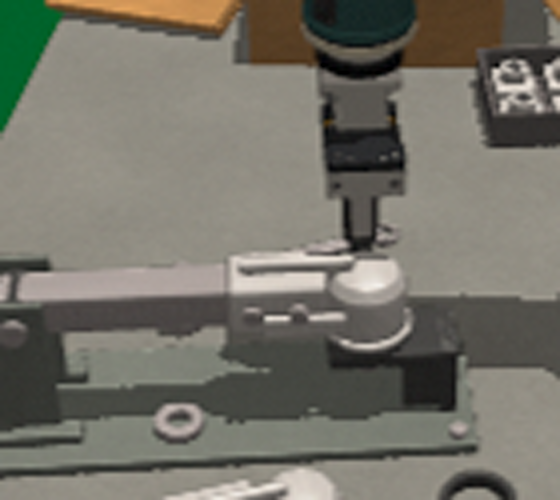

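The jaws closed at 13.5 mm on the grip (image around (360,220)) and the wrist reads about the 5 N spring preload. Now I'll pull in steps to the stop.

Run:
```python
from h import *
ly=np.array([-np.sin(p[2]),np.cos(p[2]),0])
for l in(.015,.024,.027,.029,.031,.033,.035):
    P,R=pose(0,l);robot.move_linear(P,.05)
    robot.pause(.15)
    s=robot.get_state();f=s["force"]@ly
    print(l,round(s["time"],2),"lat",((pose(0,0)[0]-s["ee_pos"])@ly).round(4),"F",f.round(2),s["force"].round(1),s["opening"].round(4))
    if f>16:break
```

```text
Traceback (most recent call last):
AttributeError: 'float' object has no attribute 'round'
```

Run:
```python
from h import *
ly=np.array([-np.sin(p[2]),np.cos(p[2]),0])
for l in(.015,.024,.027,.029,.031,.033,.035):
    if l>.015:
        P,R=pose(0,l);robot.move_linear(P,.05)
        robot.pause(.15)
    s=robot.get_state();f=s["force"]@ly
    print(l,round(s["time"],2),"lat",np.round((pose(0,0)[0]-s["ee_pos"])@ly,4),"F",np.round(f,2),s["force"].round(1),np.round(s["opening"],4))
    if f>16:break
```

```text
0.015 5.88 lat 0.0137 F 6.52 [-2.   6.3  1.3] 0.0137
0.024 6.37 lat 0.0223 F 8.94 [-3.3  8.5  2.5] 0.0138
0.027 6.77 lat 0.0252 F 10.33 [-2.7 10.   2.4] 0.0143
0.029 7.17 lat 0.0271 F 10.95 [-3.2 10.5  2.4] 0.0138
0.031 7.57 lat 0.028 F 15.88 [-5.1 15.2  2.8] 0.0141
0.033 7.97 lat 0.0282 F 24.46 [-8.  23.4  4. ] 0.0139
```

The stop was reached: the force climbs steeply past 11 N with no further travel. I'll ease off slightly and lift along the arc, turning the tool with the tongue.

Run:
```python
from h import *
ly=np.array([-np.sin(p[2]),np.cos(p[2]),0])
for th in(0,.03,.08,.14,.20):
    P,R=pose(th,.0315);robot.move_linear(P,.06,frame=R)
    s=robot.get_state()
    print(th,round(s["time"],2),"err",((s["ee_pos"]-P)*1e3).round(1),"F",s["force"].round(1),"M",s["moment"].round(2),np.round(s["opening"],4))
    if np.abs(s["force"]).max()>40:break
robot.pause(.1)
cv2.imwrite("pics/lift.png",cv2.resize(robot.grab_frame("side")[100:245,130:290,::-1],None,fx=4,fy=4,interpolation=cv2.INTER_CUBIC))
```

```text
0 8.22 err [-0.5  3.5 -0.2] F [-5.5 17.3  3.5] M [ 3.42  1.09 -0.1 ] 0.0141
0.03 8.52 err [-0.7  3.4 -0.6] F [-3.8 18.5 -4.7] M [ 3.2   0.45 -0.22] 0.0137
0.08 8.92 err [-0.8  3.4 -0.7] F [-4.8 17.1 -4.6] M [ 3.2   0.51 -0.34] 0.0138
0.14 9.37 err [-0.8  3.4 -0.8] F [-5.3 16.3 -4.2] M [ 3.18  0.66 -0.55] 0.0138
0.2 9.82 err [-0.8  3.4 -0.8] F [-6.4 17.7 -3.3] M [ 3.13  0.81 -0.75] 0.014
```

View pics/lift.png

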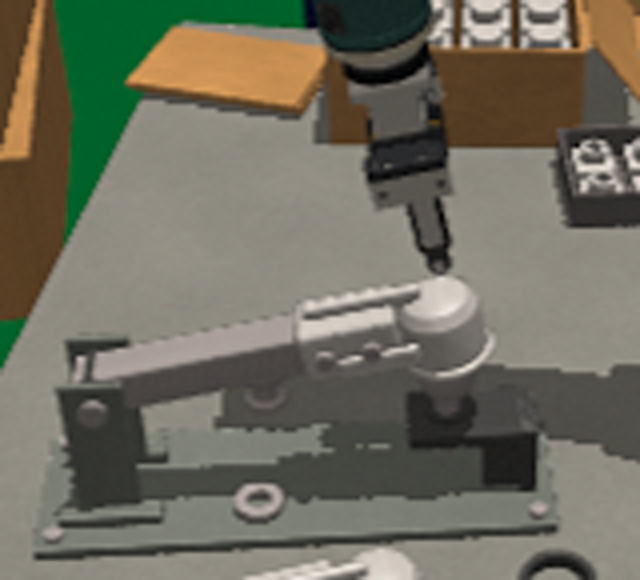

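The tongue is rising with the grip: the bell is at (445,310), and the ball shows beneath the mouth at (445,410). I'll continue to 0.38 rad.

Run:
```python
from h import *
for th in(.26,.32,.38):
    P,R=pose(th,.030);robot.move_linear(P,.06,frame=R)
robot.pause(1)
s=robot.get_state()
print(s["time"],"err",((s["ee_pos"]-P)*1e3).round(1),"F",s["force"].round(1),np.round(s["opening"],4),np.abs(s["joint_vel"]).max())
cv2.imwrite("pics/fin.png",cv2.resize(robot.grab_frame("side")[60:270,110:330,::-1],None,fx=2.8,fy=2.8,interpolation=cv2.INTER_CUBIC))
```

```text
12.3167 err [-0.7  2.  -0.6] F [-7.3 11.5 -2.3] 0.0136 0.0012948891318063968
```

View pics/fin.png

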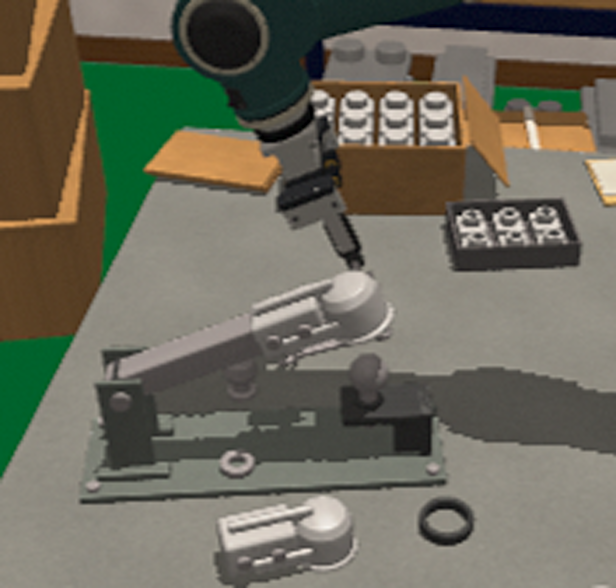

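The coupler's mouth is well clear: the lower rim is near (385,325) and the ball's top is at (368,353), fully visible. The other things shown haven't moved, and the arm is still. I'll hand it in.

```bash
python3 -c "
from rig import robot
robot.sign_off();s=robot.get_state();print(s['time'],s['opening'],s['force'])"
```

```text
the job is handed in; nothing more can be done
the job is handed in; nothing more can be done
```

The coupler is off its ball and held up steady in the gripper, and the job is handed in. About 12.3 s of the 32 s had been used at the last check.

- **Latch:** With the tongue down, I gripped the latch and pulled it out until it hit its stop. The force rose from about 11 N to 24 N with no further travel. I then eased off slightly.
- **Lift:** I raised the tongue along its hinge arc to about 0.38 rad, turning the tool with it. The task gives 0.30 rad as enough for 2 cm of clearance.
- **Last checks:**
  - The jaws were 13.6 mm apart on the 14 mm grip.
  - The wrist force was about 14 N and the arm was still.
  - The side picture showed the mouth well clear above the fully visible ball, and no bystander in the picture had moved.
- **Not confirmed:**
  - I didn't measure the mouth height itself. It follows from the commanded arc and agrees with the picture.
  - The final picture did not cover the flange, the screwdriver, the spare ball or the wrench, but the arm stayed away from them.
  - After hand-in the robot gave no further readings.
- **Small disagreement:** The latch stop came at 28 mm of tool travel instead of 30 mm, which fits the roughly 2 mm uncertainty in locating the stand.

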